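# Open the large drill-bit case

## Robot

A 7-joint arm with a two-finger parallel gripper is mounted at the origin on the work surface. World frame = base frame: x ahead of the robot, y to its left, z up, the work surface at z = 0. Lengths are in m, angles in degrees, forces in N, time in s.
With the tool pointing down it reaches from about 0.35 to 0.775 m from the base axis. Payload 3.1 kg.
Tool frame: the origin (TCP) lies at the very end of the fingers, on their centre line; the grasp point (between the pads) lies 19 mm behind it; z points along the fingers, x is the direction in which the jaws open and shut, and the axes are right-handed (so a half turn about z gives the same grasp; the last joint's range is limited). The gripper opens to 85 mm and grips with 20 to 120 N. Pads are 22 mm wide; open, the fingers measure 114 mm over their backs; the gripper's body (76 mm by 85 mm) begins 54 mm behind the grasp point. The pads swing forward as they close: fully open they stand 13 mm farther back than shut.
Start: joints at [69.116, 17.813, 0.802, 86.603, -0.252, 75.585, -1.558], TCP at [0.175, -0.522, 0.231] pointing down, gripper open.
Joint ranges: [-154.91, 154.91], [-16.99, 109.72], [-72.82, 74.43], [7.12, 147.25], [-82.49, 262.49], [11.32, 116.49], [-174.64, 174.64]. Speed limits (degrees/s): [159.86, 159.86, 180, 180, 180, 180, 180].

## Interface

Orientations are given as [roll, pitch, yaw] about the fixed x, y, z axes, in that order (R = Rz(yaw) Ry(pitch) Rx(roll)).
In Python, from workcell import ctrl gives the robot as it stands.
- The arm moves only by the shell command python3 -m creep 'ROWS' [FORCE]. ROWS is JSON, a list of rows, each a list of 3 entries, a list of its own where there are three numbers: the shift along the tool's x, y, z in mm, then the turn about the tool's z in degrees, then the closure in counts, from 0 (fully open) to 255 (shut). A call has 1 to 20 rows; each row shifts and turns the commanded pose from where the row before left it, along the tool's axes as they then stand; what a row does not reach is not made up. A row lasts 1/8 s, in which the tool goes at most 62.5 mm and 10.7 degrees, less where a joint would pass 70% of its speed; a pose out of reach is approached as far as the arm can. A call is refused whole if a number of a shift passes 62.5 or a number of a turn 10.7, either way. A call with a gripper value outside its range is refused whole. The fingers move at their own pace and stop on an object; FORCE is the grip in N (left out, the last holds). Time passes only in rows, so rows that do not move let the fingers close. It gives the time, the measured TCP pose, the force and the opening at its end, in the units of the state.
- ctrl.get_state(): the state, without advancing time (a new reading comes with each control period).
- ctrl.get_image(name): name is "scene" or "top" or "wrist"; returns a dict with "frame" (420x560x3 uint8, red, green, blue), "fx", "fy", "cx", "cy" (pixels), "view" (4x4, takes a point from world to camera coordinates); the wrist camera has in their place "mount" (4x4, takes a point from camera to tool coordinates, whose origin is the TCP and whose axes are the tool frame's). Camera axes: x right, y down, z forward; pixel columns grow to the right and rows downward; lengths in m; the calibration is good to about 2 mm. A picture is of the moment at which its call begins: read the wrist's pose just before it. There is no depth.
- ctrl.sign_off(): hands the job in, once; it reports no verdict.
The state is a dict: "clock": time; "joint_positions": joint angles; "dq": joint speeds; "joint_efforts": joint torques, N m; "ee_pos": TCP position; "tool_rot": TCP orientation; "ft_force": force on the tool from outside, world axes, zero at the start; "moment": the same for the moment, N m; "width": finger opening in m.
Only numpy, scipy, OpenCV 4.12 (cv2) and the standard library are available. Lean on these libraries where they do the work, as an engineer would, in place of code of your own. Each camera call takes 0.05 s, during which the arm holds its last target.

## Task

Open the larger (wider) of the two latched drill-bit cases with the fingertips: press down the release tab at its front so that its lid springs up, then, with the lid risen by itself, push the lid back until it lies fully open against its stop, and draw the hand clear. Work gently and grip nothing. Leave the smaller case latched and shut, and do not shift or lift anything else on the bench.

Things in the scene. Friction and masses are not known exactly. Their poses are not given: they have to be found in the camera images.
- large_case: the larger of two grey latched bit cases, fixed to the bench: 160 mm wide (its y), 110 deep (its x), walls 60 high, 68 with the lid shut. Origin: centre of its underside. z up. Its -x side is the front, with the steel release tab in the middle; the lid's hinge axis runs along its y at x = +55 mm, 60 mm above the bench. Drill bits inside stay below 55 mm
- large_tab (a joint): larger case's release tab: steel rocker 36 mm wide, 50 mm long, its top 48 mm above the bench; pivot at case x = -63 mm, z = 40. 0 = at rest, 0.35 rad = down on its stop (outer part 13 mm lower); the lid is freed at 0.15. Pressed straight down near the outer end: 2.5 N to start, 5.5 N at the stop. Springs back. Its hook tops 73 mm, leans 11 mm forward when pressed
- large_tab_pad (a point): point to press: top face of the larger case's tab, mid-width, 14 mm in from its outer end; moves with the tab
- large_lid (a joint): lid of the larger case, 112 mm from hinge to front edge, 8 mm thick. 0 = shut and latched, 1.57 = upright, 1.92 rad = fully open on its stop. Unlatched, a spring lifts it in about a second to 1.2 rad and no further; about 1 N pushes it on. Past upright it falls back to the stop; let go before, it sinks to 1.2
- large_lid_edge (a point): middle of the larger lid's front edge, at the underside face, 112 mm from the hinge axis; moves with the lid. With the lid raised the underside faces the front and is the face to push
- small_case: the smaller of two grey latched bit cases, fixed to the bench: 110 mm wide (its y), 110 deep (its x), walls 60 high, 68 with the lid shut. Origin: centre of its underside. z up. Its -x side is the front, with the steel release tab in the middle; the lid's hinge axis runs along its y at x = +55 mm, 60 mm above the bench. Drill bits inside stay below 55 mm
- small_tab (a joint): smaller case's release tab: steel rocker 36 mm wide, 50 mm long, its top 48 mm above the bench; pivot at case x = -63 mm, z = 40. 0 = at rest, 0.35 rad = down on its stop (outer part 13 mm lower); the lid is freed at 0.15. Pressed straight down near the outer end: 2.5 N to start, 5.5 N at the stop. Springs back. Its hook tops 73 mm, leans 11 mm forward when pressed
- small_lid (a joint): lid of the smaller case, 112 mm from hinge to front edge, 8 mm thick. 0 = shut and latched, 1.57 = upright, 1.92 rad = fully open on its stop. Unlatched, a spring lifts it in about a second to 1.2 rad and no further; about 1 N pushes it on. Past upright it falls back to the stop; let go before, it sinks to 1.2
- glue: bystander, leave alone: white glue bottle, 38 mm across and 110 mm tall. Origin under its middle
- tape: bystander, leave alone: roll of paper tape lying flat, 60 mm across, 20 mm tall. Origin under its middle
- plypiece: bystander, leave alone: square plywood piece 70 x 70 mm with a hole, 12 mm thick, lying flat. Origin under its middle
- square: bystander, leave alone: try square lying flat, wooden stock 110 mm, steel blade 140 mm, 18 mm tall; origin under the stock's middle
- mallet: bystander, leave alone: wooden mallet lying flat, head 60 x 120 x 75 mm, handle 190 mm long; origin under the head
- wax: bystander, leave alone: steel tin, 72 mm across, 55 mm tall. Origin under its middle
- offcut: bystander, leave alone: pine offcut 50 x 110 x 32 mm. Origin under its middle
- dowel: bystander, leave alone: upright dowel piece, 22 mm across, 90 mm tall. Origin under its middle
Mind the look-alikes: they are no part of the job. What is shaped like the small_case but blue or orange is not meant. Leave any purple look-alike of the large_case alone.

How it is judged (in metres and radians):
On the way, in this order (a step that is already met when the one before it is completed fails the run):
1. the larger lid, released by its tab, has sprung up part way by itself (value of joint large_lid between 0.9 and 1.4 rad), for 0.2 s.
2. the larger lid is pushed fully open (value of joint large_lid above 1.8 rad), for 0.2 s.
At the end, for the whole second after the job is handed in: The larger case's lid rests open within 0.12 rad of its stop (joint above 1.8 rad), not moving; its tab is back up; the smaller case is still shut and latched; nothing else has moved more than 20 mm (value of joint large_lid above 1.8 rad and velocity of joint large_lid between -0.1 and 0.1 rad/s and value of joint each of large_tab, small_tab below 0.06 rad and value of joint small_lid below 0.04 rad); the robot touches nothing.
It fails at once if the smaller case's tab was pressed or its lid lifted (value of joint small_tab above 0.1 rad or value of joint small_lid above 0.05 rad).
It fails at once if the larger case was pinched or forced: more than 40 N between fingers and case, lid or tab (contact force between the fingers and large_case above 40 N).
It fails at once if something else on the bench was shifted, lifted or carried (moved more than 20 mm) (distance of any of glue, tape, plypiece, square, mallet, wax, offcut, dowel from where it was at the start of the episode above 0.02 m).
It also fails if it takes over 35 s, if anything falls off the work surface, if the arm or the gripper's body presses on something with over 40 N, if the wrist force passes 120 N, or if a joint passes its speed limit or range.

## Working session

There is one attempt and no reset: what is moved stays moved. The work goes in short steps, Python scripts to look and compute and a shell command to move; the robot and the scene stay as the last step left them, time stands still between calls to the robot, and variables do not carry over. Pictures are saved under pics/ and viewed, and the job is handed in when it is done.

```bash
mkdir -p pics; python3 - <<'E'
from workcell import ctrl
import cv2,numpy as np
s=ctrl.get_state();print(s)
for n in("top","scene"):
    im=ctrl.get_image(n);cv2.imwrite(f"pics/{n}0.png",im["frame"][:,:,::-1]);print(n,im["fx"],im["fy"],im["cx"],im["cy"],np.round(im["view"],4).tolist())
E
```

```text
{'clock': 0.0, 'joint_positions': array([69.11701603, 17.86265281,  0.80346774, 86.69240962, -0.25172559,
       75.58449138, -1.5595396 ]), 'dq': array([ 0.13601586, -0.07809893, -0.02981294, -0.01030648,  0.00404505,
        0.00837952,  0.02441435]), 'joint_efforts': array([-4.26129361e-05, -3.79910517e+01,  1.45737645e-01, -2.30587971e+01,
        1.21964671e-02,  1.35422917e-02, -8.34849043e-07]), 'ee_pos': array([ 0.17422076, -0.52090249,  0.23019675]), 'tool_rot': array([ 1.79993455e+02,  1.37644370e-01, -7.15045618e+01]), 'ft_force': array([ 1.02958204, -0.04065994,  0.66745486]), 'moment': array([-0.01938291, -0.03670913,  0.04751437]), 'width': 0.08542070388410078}
top 401.5489822721031 401.5489822721031 282.8028315445576 206.91622301612577 [[-0.0069, -0.9998, 0.0201, -0.0666], [-0.988, 0.0038, -0.1542, 0.488], [0.1541, -0.0209, -0.9878, 1.3416], [0.0, 0.0, 0.0, 1.0]]
scene 391.2629820427852 391.2629820427852 276.32381750883627 204.68470426487562 [[-0.3285, 0.9443, 0.0205, 0.1964], [0.6735, 0.2494, -0.6958, -0.2746], [-0.6622, -0.2148, -0.7179, 1.397], [0.0, 0.0, 0.0, 1.0]]
```

View pics/top0.png

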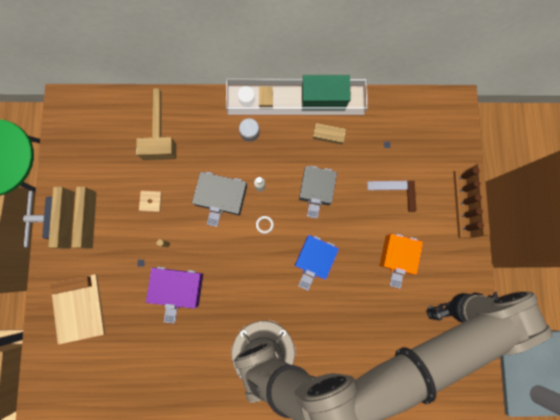

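View pics/scene0.png

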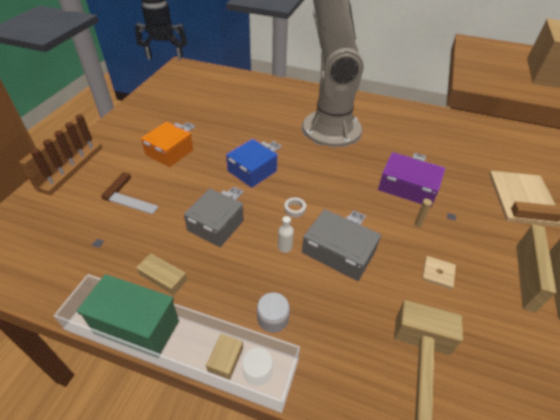

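```bash
cat > h.py <<'E'
import numpy as np,cv2
from workcell import ctrl
from scipy.spatial.transform import Rotation as Rn
def ray(im,u,v,z):
    V=np.array(im["view"]);R=V[:3,:3];t=V[:3,3]
    d=R.T@np.array([(u-im["cx"])/im["fx"],(v-im["cy"])/im["fy"],1]);c=-R.T@t
    return c+d*(z-c[2])/d[2]
def proj(im,p):
    V=np.array(im["view"]);q=V[:3,:3]@p+V[:3,3];return im["fx"]*q[0]/q[2]+im["cx"],im["fy"]*q[1]/q[2]+im["cy"]
E
python3 - <<'E'
from h import *
for n,(x0,y0,x1,y1) in(("top",(170,140,350,270)),("scene",(180,170,400,290))):
    im=ctrl.get_image(n);f=im["frame"]
    c=cv2.resize(f[y0:y1,x0:x1],None,fx=3.6,fy=3.6,interpolation=cv2.INTER_CUBIC);cv2.imwrite(f"pics/{n}1.png",c[:,:,::-1])
    hsv=cv2.cvtColor(f,cv2.COLOR_RGB2HSV)
    m=((hsv[...,1]<50)&(hsv[...,2]<140)&(hsv[...,2]>60)).astype(np.uint8)
    m[:y0]=0;m[y1:]=0;m[:,:x0]=0;m[:,x1:]=0
    m=cv2.morphologyEx(m,cv2.MORPH_OPEN,np.ones((3,3)))
    for k in cv2.findContours(m,0,2)[0]:
        a=cv2.contourArea(k)
        if a<300: continue
        r=cv2.minAreaRect(k);b=cv2.boxPoints(r);print(n,a,r)
        for p in b: print(p,np.round(ray(im,p[0],p[1],.066),4))
E
```

```text
scene 3102.5 ((339.60003662109375, 242.30001831054688), (68.42367553710938, 50.087921142578125), 26.56505012512207)
[297.80002 249.40001] [0.6125 0.0578 0.066 ]
[320.20004 204.60002] [0.4495 0.0701 0.066 ]
[381.40005 235.20003] [0.4992 0.2394 0.066 ]
[359.00003 280.     ] [0.6476 0.2117 0.066 ]
scene 2017.0 ((214.182373046875, 215.37060546875), (47.39930725097656, 53.69028854370117), 40.601295471191406)
[178.71768 220.32944] [ 0.6278 -0.2521  0.066 ]
[213.65884 179.56473] [ 0.4586 -0.2359  0.066 ]
[249.64706 210.41177] [ 0.5339 -0.0971  0.066 ]
[214.7059  251.17648] [ 0.6849 -0.1251  0.066 ]
```

View pics/top1.png

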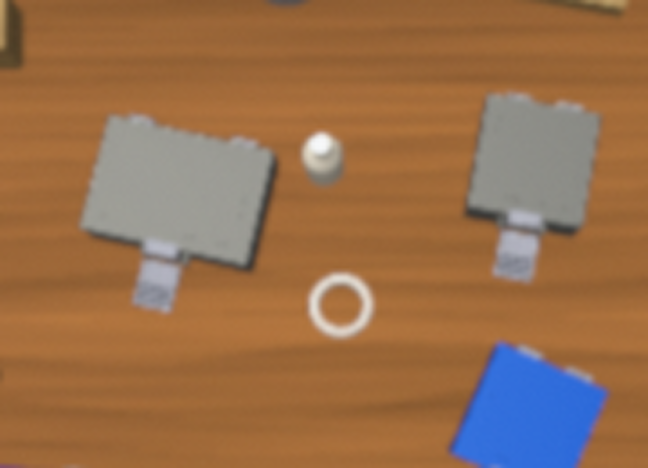

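View pics/scene1.png

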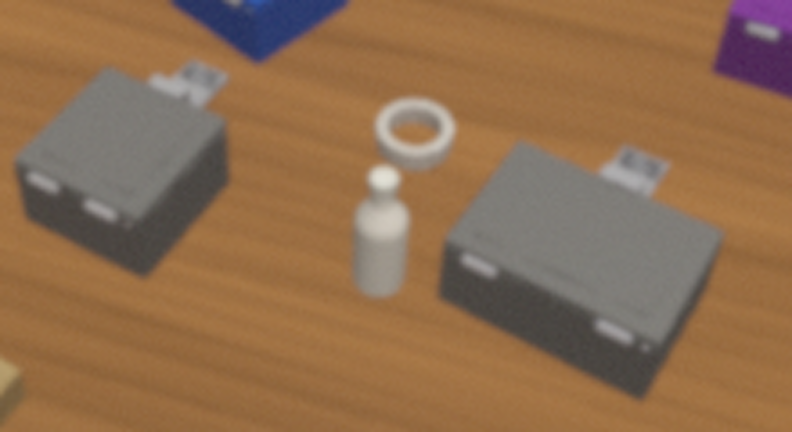

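```bash
python3 - <<'E'
from h import *
from scipy.optimize import least_squares
pts={"top":((170,140),[(107,118),(274,152),(245,266),(82,228),(133,303),(168,311)]),
"scene":((180,170),[(645,348),(445,240),(520,142),(720,235),(668,163),(628,147)])}
# (dx,dy,z) in case frame: back +y, back -y, front -y, front +y, tab tips: 
ims={n:ctrl.get_image(n) for n in pts}
for n,(o,ps) in pts.items():
    for i,(u,v) in enumerate(ps):
        p=ray(ims[n],(u+.5)/3.6-.5+o[0],(v+.5)/3.6-.5+o[1],.068 if i<4 else .048);print(n,i,np.round(p,4))
mdl=[(55,80),(55,-80),(-57,-80),(-57,80)]
def res(q,names):
    r=[];c,s=np.cos(q[2]),np.sin(q[2])
    for n in names:
        o,ps=pts[n]
        for (a,b),(u,v) in zip(mdl,ps):
            w=np.array([q[0]+(c*a-s*b)/1e3,q[1]+(s*a+c*b)/1e3,.068])
            pr=proj(ims[n],w);r+=[pr[0]-((u+.5)/3.6-.5+o[0]),pr[1]-((v+.5)/3.6-.5+o[1])]
    return np.array(r)
for names in (["top"],["scene"],["top","scene"]):
    s=least_squares(res,[.55,.14,0],args=(names,));print(names,s.x[:2],np.degrees(s.x[2]),np.round(s.fun,1))
q=s.x;c,s_=np.cos(q[2]),np.sin(q[2])
for n,a in(("tab pivot",-63),("lid front",-57),("hinge",55)): print(n,q[0]+c*a/1e3,q[1]+s_*a/1e3)
E
```

```text
top 0 [0.6026 0.2139 0.068 ]
top 1 [0.5695 0.0565 0.068 ]
top 2 [0.4612 0.0826 0.068 ]
top 3 [0.4976 0.2344 0.068 ]
top 4 [0.4294 0.1889 0.048 ]
top 5 [0.4217 0.1561 0.048 ]
scene 0 [0.6124 0.2042 0.068 ]
scene 1 [0.5709 0.0589 0.068 ]
scene 2 [0.4638 0.0841 0.068 ]
scene 3 [0.5016 0.235  0.068 ]
scene 4 [0.4274 0.1895 0.048 ]
scene 5 [0.4216 0.1585 0.048 ]
['top'] [0.53373855 0.14661756] -12.569157584514508 [ 0.4 -0.6 -0.  -0.2  0.5  0.2 -0.8  0.6]
['scene'] [0.53780389 0.14496848] -15.156864633602808 [ 1.6  0.2 -2.1 -0.9 -0.4 -0.6  0.7  0.8]
['top', 'scene'] [0.53593466 0.1455178 ] -14.094533442009869 [ 1.3 -1.8  0.6 -0.1  0.2  0.  -0.7 -0.8  2.7 -0.6 -1.6 -0.8 -0.6 -0.9
  0.9 -0.2]
tab pivot 0.4748312629078048 0.16085972083654088
lid front 0.48065063443205175 0.15939858598212672
hinge 0.5892789028846612 0.1321240686997289
```

```bash
python3 -m creep '[[[0,0,0],-9.7,255],[[0,0,0],-9.7,255],[[0,0,0],-9.7,255],[[0,0,0],-9.7,255],[[0,0,0],-9.7,255],[[0,0,0],-10,255],[[0,0,0],0,255]]' 20
cat >> h.py <<'E'
C=np.array([.5355,.146]);Y=np.radians(-13)
def where():
    s=ctrl.get_state();p=s["ee_pos"];a=Rn.from_euler("xyz",s["tool_rot"],degrees=True)
    c,sn=np.cos(Y),np.sin(Y);d=p[:2]-C
    print("t",s["clock"],"p",np.round(p,4),"rpy",np.round(s["tool_rot"],1),"case xy mm",np.round([1e3*(c*d[0]+sn*d[1]),1e3*(-sn*d[0]+c*d[1])],1),"z",round(1e3*p[2],1),"F",np.round(s["ft_force"],2),"w",s["width"],"j",np.round(s["joint_positions"]))
    return p,a
def to(x,y,z):
    p,a=where();print("tool shift",np.round(1e3*a.inv().apply(np.array([x,y,z])-p),1))
E
python3 -c "
from h import *
to(.40,-.15,.23);to(.439-.02,.173,.15)"
```

```text
clock: 1.18
ee_pos: [0.1744, -0.5216, 0.2312]
tool_rot: [-180.0, -0.0, -13.1]
ft_force: [-0.5, -0.2, 0.1]
width: 0.0002
t 1.175 p [ 0.1744 -0.5216  0.2312] rpy [-180.    -0.   -13.1] case xy mm [-201.7 -731.7] z 231.2 F [-0.49 -0.17  0.06] w 0.00015162493530553075 j [76. 18. -8. 86.  3. 76. 54.]
tool shift [ 135.3 -413.1    1.3]
t 1.175 p [ 0.1744 -0.5216  0.2312] rpy [-180.    -0.   -13.1] case xy mm [-201.7 -731.7] z 231.2 F [-0.49 -0.17  0.06] w 0.00015162493530553075 j [76. 18. -8. 86.  3. 76. 54.]
tool shift [  80.5 -732.    81.4]
```

```bash
python3 -m creep '[[[13.5,-41,0],0,255],[[13.5,-41,0],0,255],[[13.5,-41,0],0,255],[[13.5,-41,0],0,255],[[13.5,-41,0],0,255],[[13.5,-41,0],0,255],[[13.5,-41,0],0,255],[[13.5,-41,0],0,255],[[13.5,-41,0],0,255],[[13.5,-41,0],0,255],[[-6.5,-40,0],0,255],[[-6.5,-40,0],0,255],[[-6.5,-40,0],0,255],[[-6.5,-40,0],0,255],[[-6.5,-40,0],0,255],[[-6.5,-40,0],0,255],[[-6.5,-40,0],0,255],[[-6.5,-30,0],0,255],[[0,0,0],0,255],[[0,0,0],0,255]]'
python3 - <<'E'
from h import *
to(.439,.1685,.07)
for n in("wrist","top"):
    im=ctrl.get_image(n);f=im["frame"]
    if n=="wrist": print(np.round(im["mount"],4).tolist(),im["fx"],im["cx"],im["cy"])
    cv2.imwrite(f"pics/{n}2.png",f[:,:,::-1])
E
```

```text
clock: 3.68
ee_pos: [0.4175, 0.1603, 0.2311]
tool_rot: [179.9, -0.0, -13.1]
ft_force: [-0.1, -0.9, 0.3]
width: -0.0001
t 3.675 p [0.4175 0.1603 0.2311] rpy [179.9  -0.  -13.1] case xy mm [-118.2  -12.6] z 231.1 F [-0.14 -0.86  0.31] w -6.831792844388975e-05 j [ 19.  10. -48. 100.   8.  73. -44.]
tool shift [ 19.1 -13.  161.1]
[[1.0, -0.0008, -0.0002, -0.0009], [0.0008, 0.9599, 0.2803, -0.0695], [-0.0001, -0.2803, 0.9599, -0.1439], [0.0, 0.0, 0.0, 1.0]] 354.3715542239351 283.2489418887063 206.80543124568496
```

View pics/wrist2.png

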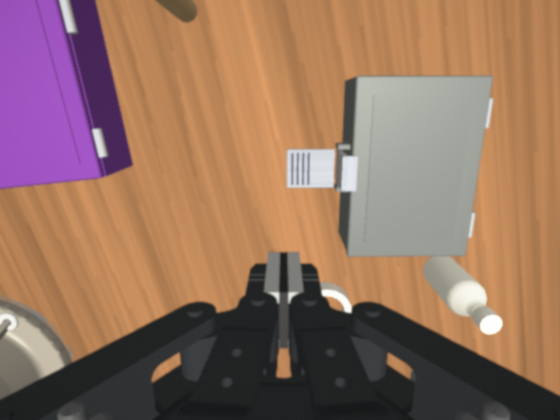

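View pics/top2.png

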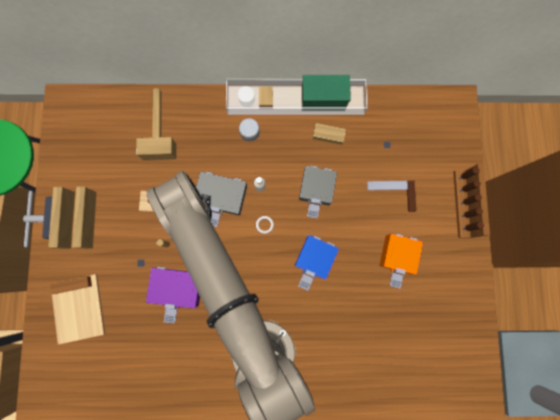

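```bash
cat >> h.py <<'E'
def wray(im,u,v,z,p,a):
    M=np.array(im["mount"]);d=M[:3,:3]@np.array([(u-im["cx"])/im["fx"],(v-im["cy"])/im["fy"],1])
    o=p+a.apply(M[:3,3]);d=a.apply(d);return o+d*(z-o[2])/d[2]
E
python3 - <<'E'
from h import *
p,a=where();im=ctrl.get_image("wrist")
for u,v,z in((287,150,.048),(287,188,.048),(311,152,.048),(311,187,.048),(357,76,.068),(349,255,.068),(490,76,.068),(466,255,.068)): print(u,v,np.round(wray(im,u,v,z,p,a),4))
t=(wray(im,287,150,.048,p,a)+wray(im,287,188,.048,p,a))/2
print(t)
q=t+np.array([np.cos(Y),np.sin(Y),0])*.012;to(q[0],q[1],.06)
E
```

```text
t 3.775 p [0.4176 0.1597 0.2311] rpy [179.9  -0.  -13.2] case xy mm [-118.   -13.1] z 231.1 F [ 0.49 -0.13 -0.37] w -0.0003452056741541373 j [ 19.  10. -48. 100.   8.  73. -44.]
287 150 [0.4265 0.1865 0.048 ]
287 188 [0.4184 0.1517 0.048 ]
311 152 [0.4476 0.1797 0.048 ]
311 187 [0.4407 0.1474 0.048 ]
357 76 [0.496  0.2344 0.068 ]
349 255 [0.4614 0.08   0.068 ]
490 76 [0.6014 0.2096 0.068 ]
466 255 [0.5685 0.0548 0.068 ]
[0.42246597 0.16909427 0.048     ]
t 3.825 p [0.4176 0.1598 0.2312] rpy [179.9  -0.  -13.2] case xy mm [-118.   -13.1] z 231.2 F [-0.52 -0.29 -0.16] w -0.00012198996724071238 j [ 19.  10. -48. 100.   8.  73. -44.]
tool shift [ 14.6 -10.3 171.2]
```

```bash
python3 -m creep '[[[7,-5,30],0,255],[[7.5,-5.3,30],0,255],[[0,0,40],0,255],[[0,0,30],0,255],[[0,0,25],0,255],[[0,0,12],0,255],[[0,0,0],0,255],[[0,0,0],0,255]]'
python3 - <<'E'
from h import *
where()
for n in("wrist","scene"):
    cv2.imwrite(f"pics/{n}3.png",ctrl.get_image(n)["frame"][:,:,::-1])
E
```

```text
clock: 4.82
ee_pos: [0.4348, 0.1683, 0.0653]
tool_rot: [-179.9, -0.1, -13.0]
ft_force: [-0.1, 0.5, -0.1]
width: 0.0001
t 4.825 p [0.4348 0.1683 0.0653] rpy [-1.799e+02 -1.000e-01 -1.300e+01] case xy mm [-103.2   -1. ] z 65.3 F [-0.06  0.53 -0.1 ] w 7.540845920572418e-05 j [ 11.  24. -43. 111.  20.  53. -55.]
```

View pics/wrist3.png

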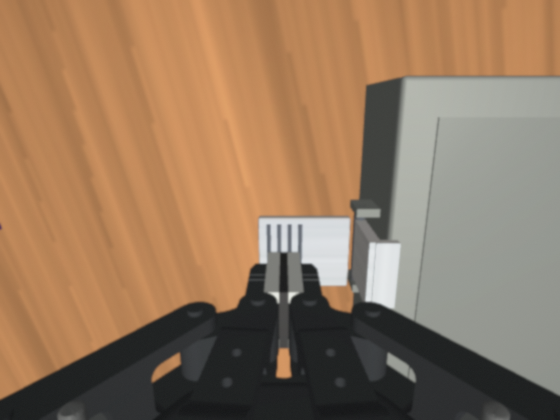

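View pics/scene3.png

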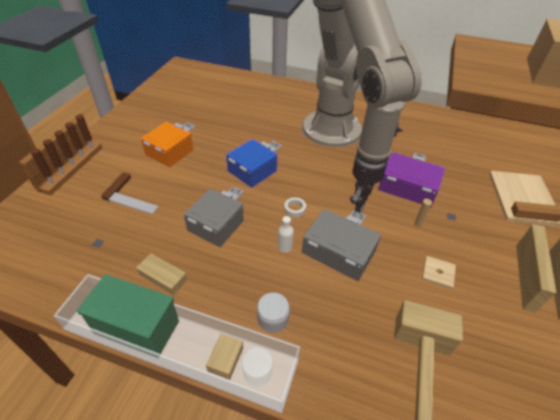

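```bash
python3 -m creep '[[[0,0,8],0,255],[[0,0,6],0,255],[[0,0,4],0,255],[[0,0,3],0,255],[[0,0,3],0,255],[[0,0,2],0,255],[[0,0,1],0,255],[[0,0,0],0,255],[[0,0,0],0,255]]'
python3 - <<'E'
from h import *
where()
for n in("wrist","scene"):
    cv2.imwrite(f"pics/{n}4.png",ctrl.get_image(n)["frame"][:,:,::-1])
E
```

```text
clock: 6.05
ee_pos: [0.4329, 0.168, 0.0371]
tool_rot: [180.0, 0.1, -13.0]
ft_force: [-4.6, -0.8, 4.3]
width: 0.0002
t 6.05 p [0.4329 0.168  0.0371] rpy [ 1.8e+02  1.0e-01 -1.3e+01] case xy mm [-104.9   -1.6] z 37.1 F [-4.63 -0.84  4.26] w 0.0001922758461615181 j [ 10.  26. -42. 113.  23.  50. -57.]
```

View pics/wrist4.png

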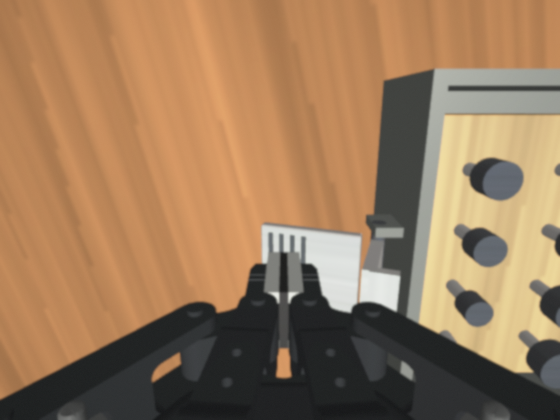

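View pics/scene4.png

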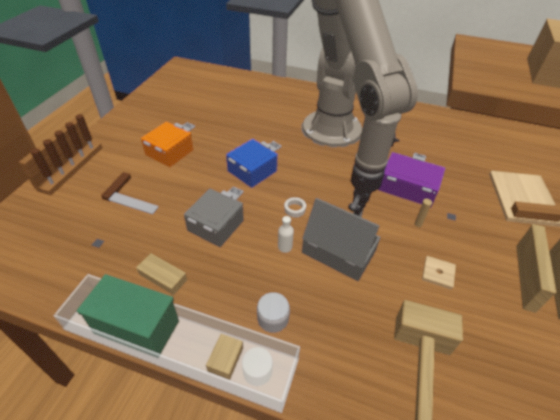

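```bash
python3 -m creep '[[[0,0,-6],0,255],[[-6,0,-12],0,255],[[-12,0,-12],0,255],[[-12,0,-12],0,255],[[0,0,0],0,255],[[0,0,0],0,255],[[0,0,0],0,255],[[0,0,0],0,255]]'
python3 - <<'E'
from h import *
where()
for n in("wrist","scene"):
    cv2.imwrite(f"pics/{n}5.png",ctrl.get_image(n)["frame"][:,:,::-1])
E
```

```text
clock: 7.15
ee_pos: [0.4046, 0.1746, 0.0789]
tool_rot: [180.0, 0.0, -13.0]
ft_force: [-0.1, -0.3, 0.3]
width: -0.0001
t 7.15 p [0.4046 0.1746 0.0789] rpy [180.   0. -13.] case xy mm [-134.    -1.6] z 78.9 F [-0.07 -0.25  0.34] w -0.0001383991903738021 j [ 12.  20. -45. 114.  18.  53. -55.]
```

View pics/wrist5.png

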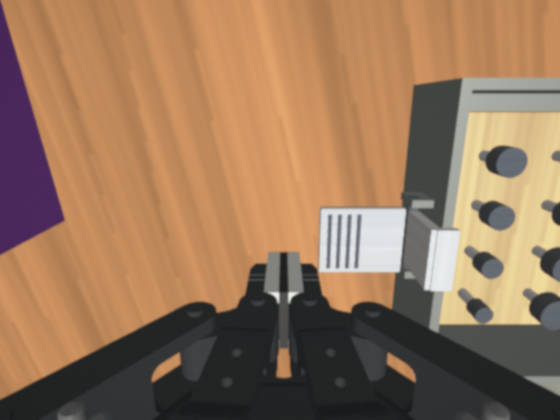

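View pics/scene5.png

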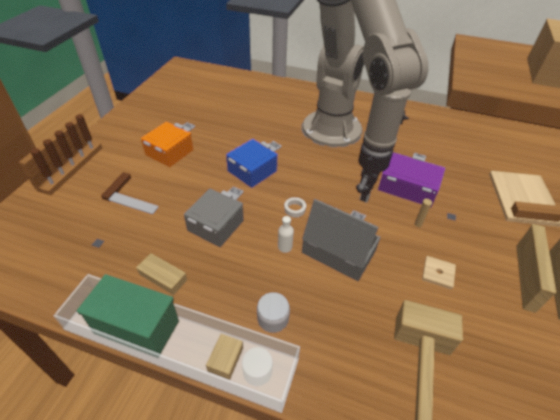

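```bash
python3 -m creep '[[[0,0,-22],0,255],[[0,0,-22],0,255],[[0,0,-22],0,255],[[25,0,0],0,255],[[25,0,0],0,255],[[25,0,0],0,255],[[25,0,0],0,255],[[20,0,0],0,255],[[0,0,0],0,255],[[0,0,0],0,255]]'
python3 - <<'E'
from h import *
where()
im=ctrl.get_image("scene")
cv2.imwrite("pics/scene6.png",cv2.resize(im["frame"][120:300,240:440],None,fx=3,fy=3)[:,:,::-1])
for th in(1.0,1.2,1.4):
  for y in(80,-80):
    x=55-112*np.cos(th);z=60+112*np.sin(th);c,s=np.cos(Y),np.sin(Y)
    u,v=proj(im,np.array([C[0]+(c*x-s*y)/1e3,C[1]+(s*x+c*y)/1e3,z/1e3]));print(th,y,round((u-240)*3),round((v-120)*3))
E
```

```text
clock: 8.5
ee_pos: [0.5203, 0.1483, 0.145]
tool_rot: [180.0, 0.1, -13.0]
ft_force: [0.1, 0.0, -0.3]
width: -0.0002
t 8.5 p [0.5203 0.1483 0.145 ] rpy [ 1.8e+02  1.0e-01 -1.3e+01] case xy mm [-15.3  -1.2] z 145.0 F [ 0.07  0.02 -0.35] w -0.00019064158804635222 j [ 14.  26. -43.  94.  19.  67. -47.]
1.0 80 420 312
1.0 -80 231 229
1.2 80 413 320
1.2 -80 220 235
1.4 80 403 334
1.4 -80 207 246
```

View pics/scene6.png

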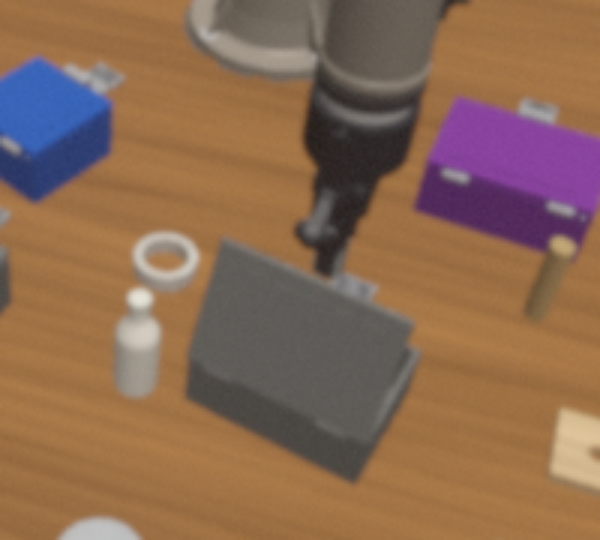

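Lid corners sit at crop pixels (225,240) and (411,322), which matches 1.2 rad, and the fingertips are just in front of it. Now the push, slowly.

```bash
python3 -m creep '[[[8,0,0],0,255],[[8,0,0],0,255],[[6,0,0],0,255],[[6,0,0],0,255],[[6,0,0],0,255],[[6,0,0],0,255],[[6,0,0],0,255],[[6,0,0],0,255],[[6,0,0],0,255],[[6,0,0],0,255],[[0,0,0],0,255]]'
python3 - <<'E'
from h import *
where()
im=ctrl.get_image("scene")
cv2.imwrite("pics/scene7.png",cv2.resize(im["frame"][120:300,240:440],None,fx=3,fy=3)[:,:,::-1])
E
```

```text
clock: 9.93
ee_pos: [0.5844, 0.1331, 0.1452]
tool_rot: [-180.0, -0.0, -13.0]
ft_force: [0.2, 0.2, -0.3]
width: -0.0001
t 9.925 p [0.5844 0.1331 0.1452] rpy [-180.   -0.  -13.] case xy mm [50.5 -1.6] z 145.2 F [ 0.19  0.22 -0.27] w -0.0001259119549542434 j [ 13.  33. -41.  85.  22.  71. -44.]
```

View pics/scene7.png

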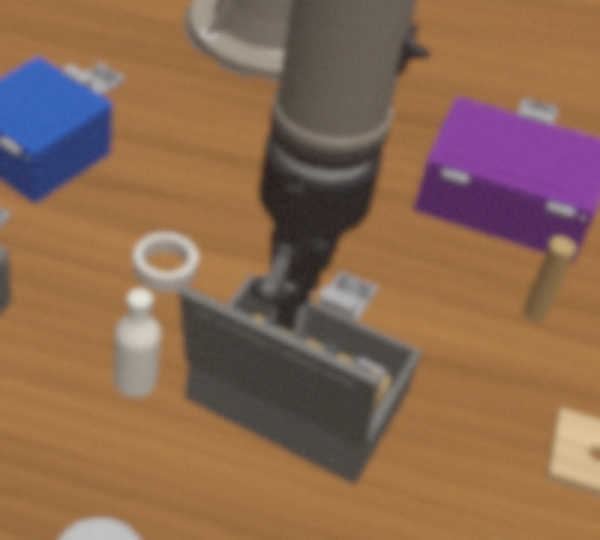

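```bash
python3 -m creep '[[[5,0,0],0,255],[[5,0,0],0,255],[[4,0,0],0,255],[[0,0,0],0,255],[[0,0,0],0,255],[[0,0,0],0,255]]'
python3 - <<'E'
from h import *
where()
im=ctrl.get_image("scene")
cv2.imwrite("pics/scene8.png",cv2.resize(im["frame"][120:300,240:440],None,fx=3,fy=3)[:,:,::-1])
for th in(1.6,1.75,1.92):
  for y in(80,-80):
    x=55-112*np.cos(th);z=60+112*np.sin(th);c,s=np.cos(Y),np.sin(Y)
    u,v=proj(im,np.array([C[0]+(c*x-s*y)/1e3,C[1]+(s*x+c*y)/1e3,z/1e3]));print(th,y,round((u-240)*3),round((v-120)*3))
E
```

```text
clock: 10.72
ee_pos: [0.5973, 0.1304, 0.1453]
tool_rot: [180.0, 0.0, -13.0]
ft_force: [0.1, 0.0, -0.7]
width: -0.0002
t 10.725 p [0.5973 0.1304 0.1453] rpy [180.   0. -13.] case xy mm [63.7 -1.3] z 145.3 F [ 0.14  0.05 -0.66] w -0.00015244275216128172 j [ 12.  34. -41.  83.  23.  72. -44.]
1.6 80 392 353
1.6 -80 193 262
1.75 80 382 370
1.75 -80 182 278
1.92 80 370 392
1.92 -80 169 297
```

View pics/scene8.png

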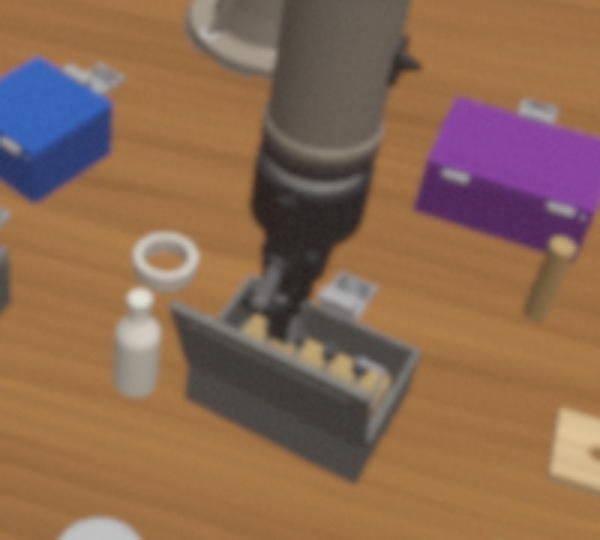

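```bash
python3 -m creep '[[[-15,0,0],0,255],[[-25,0,0],0,255],[[-25,0,-15],0,255],[[-25,0,-25],0,255],[[-25,0,-25],0,255],[[-30,0,-20],0,255],[[-30,0,0],0,255],[[0,0,0],0,255],[[0,0,0],0,255],[[0,0,0],0,255]]'
python3 - <<'E'
from h import *
where()
im=ctrl.get_image("scene")
cv2.imwrite("pics/scene9.png",cv2.resize(im["frame"][120:300,180:440],None,fx=3,fy=3)[:,:,::-1])
cv2.imwrite("pics/scene9f.png",im["frame"][:,:,::-1])
E
```

```text
clock: 12.02
ee_pos: [0.4278, 0.1691, 0.23]
tool_rot: [-180.0, 0.0, -13.1]
ft_force: [0.2, 0.2, 0.1]
width: -0.0003
t 12.025 p [0.4278 0.1691 0.23  ] rpy [-180.     0.   -13.1] case xy mm [-110.2   -1.7] z 230.0 F [0.16 0.21 0.13] w -0.0003306047886036231 j [ 18.  12. -48.  99.   9.  74. -46.]
```

View pics/scene9.png

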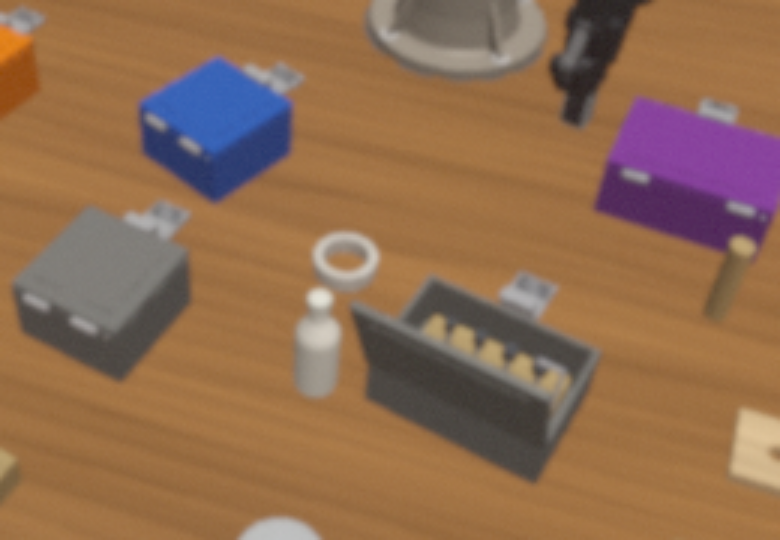

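View pics/scene9f.png

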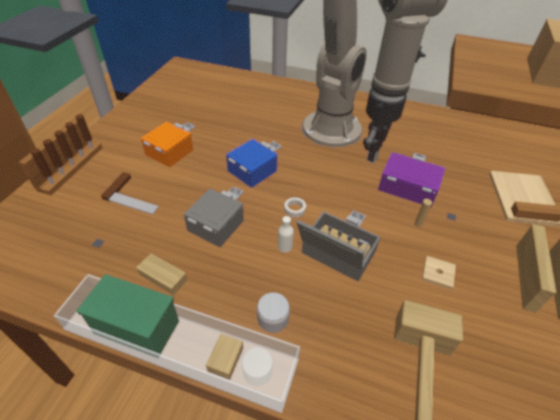

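```bash
python3 -c "
from workcell import ctrl
print(ctrl.sign_off())"
```

```text
the job is handed in; nothing more can be done
None
```

The larger grey case is open. I pressed its release tab with the closed fingertips, let the lid spring up by itself, pushed it back to its stop and drew the hand clear. I handed the job in at about 12 s of the 35 s allowed; no verdict is reported.

- **Lid rise:** before I pushed, the lid's corners in the scene image matched about 1.2 rad.
- **Lid open:** the corners matched about 1.92 rad, and stayed there after the hand withdrew. These angles are read from camera images by projection, to a few hundredths of a radian at best.
- **Forces:** the highest wrist reading I saw was about 6 N, while holding the tab down. It included roughly 4.6 N sideways, which I put down to friction on the tab, but did not confirm. I only read forces at the end of each move, not during it.
- **Rest of the bench:** in the last picture the tab is back up, the smaller case is shut, and nothing else looks moved. I checked this by eye only. The hand was clear at z = 0.23 m with close to zero force.
- **Disagreement:** the two fixed cameras differed by about 2.5° and 4 mm on the case's pose. The wrist camera view settled it at about -13° before I pressed.

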